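Clip the flag on the bed carriage and hold it against the sprung end stop

ROBOT

A 6-joint arm with a two-finger parallel gripper is mounted at the origin on the work surface. World frame = base frame: x ahead of the robot, y to its left, z up, the work surface at z = 0. Lengths are in m, angles in rad, forces in N, time in s.
With the tool pointing down it reaches from about 0.325 to 0.9 m from the base axis. Payload 6.1 kg.
Tool frame: the origin (TCP) lies between the finger pads, 19 mm behind the fingertips; this is the grasp point; z points along the fingers, y is the line along which they close (so a half turn about z gives the same grasp; the last joint's range is limited). The gripper opens to 85 mm and grips with 20 to 120 N. Pads are 22 mm wide; open, the fingers measure 114 mm over their backs; the gripper's body (76 mm by 85 mm) begins 54 mm behind the grasp point. The pads swing forward as they close: fully open they stand 13 mm farther back than shut.
Start: joints at [-1.352, 0.22, 1.526, -0, 1.395, -0.126], TCP at [0.211, -0.588, 0.25] pointing down, gripper open.
Joint ranges: [-2.98, 2.98], [-0.91, 2.08], [0.09, 2.57], [-1.24, 4.39], [0.2, 2.65], [-2.68, 2.68]. Speed limits (rad/s): [2.57, 2.57, 3.01, 3.14, 3.14, 3.14].

INTERFACE

Orientations are given as [roll, pitch, yaw] about the fixed x, y, z axes, in that order (R = Rz(yaw) Ry(pitch) Rx(roll)).
In Python, from plant import movep, move_l, set_joints, gripper_to, hold, inverse_kinematics, observe, get_image, get_calibration, Unreachable, job_done gives the robot as it stands. Calls block until the motion is done:
- movep(position, orientation): joint-space move of the TCP to a pose.
- move_l(position, feed=0.15, rotation=None, max_force=None): straight line of the TCP; rotation=None keeps the orientation; feed is the mean speed in m/s. With max_force (N) it stops when the force on the tool has changed by that much, and returns True; else False.
- set_joints(angles): joint-space move.
- gripper_to(opening, f_grip=None): finger opening in m; f_grip is the grip in N (None keeps the last); returns when the fingers have stopped.
- hold(seconds).
- inverse_kinematics(position, orientation): joint angles nearest the present ones, or None.
- observe(): the state.
- get_image(name): name is "scene" or "top" or "wrist"; returns (picture, depth): 420x560x3 uint8, red, green, blue; 420x560 float32, m along the optical axis (not along the pixel's ray), 0 where there is no reading.
- get_calibration(name): a dict with "intrinsics" (3x3 intrinsics, pixels), "world_from_camera" (4x4, takes a point from camera to world coordinates). Camera axes: x right, y down, z forward; pixel columns grow to the right and rows downward; lengths in m; the calibration is good to about 2 mm. A picture is of the moment at which its call begins: read the wrist's pose just before it. get_calibration takes no time and is no camera call; for the wrist camera it gives the pose at the moment of the call.
A pose or a line that the arm cannot do raises Unreachable and nothing moves.
- job_done(): hands the job in; it is judged then, once.
The state is a dict: "time_s": time; "q": joint angles; "joint_velocities": joint speeds; "joint_torque": joint torques, N m; "eef_pos": TCP position; "tcp_rot": TCP orientation; "ft_force": force on the tool from outside, world axes, zero at the start; "torque": the same for the moment, N m; "opening": finger opening in m; "grasp_force": force on a finger pad.
Only numpy, scipy, OpenCV 4.12 (cv2) and the standard library are available. Lean on these libraries where they do the work, as an engineer would, in place of code of your own. Each camera call takes 0.05 s, during which the arm holds its last target. There are 200 camera calls.

TASK

Take the yellow spring clip off its stand and clip it fully down onto the top edge of the metal fin on the printer's bed carriage, then let go of it. Then, with the fingers on the orange handle and not on the clip, push the carriage along its rail so that the clip drives the brass spring plunger in until the clip rests against the red-rimmed hard stop, firmly but without ramming it, and finish holding it there by the handle, so that the end stop can be set. Leave the other things on the bench where they are.

Things in the scene. Friction and masses are not known exactly. Their poses are not given: they have to be found in the camera images.
- rig: The printer's bed axis, fixed to the bench: an aluminium profile 50 wide (x), 340 long (y), 20 high, with a steel rail on top and a blue end bracket 50 x 30, 99 high, at its +y end (y = 120 to 150). Origin: centre of its underside, on the bench. The carriage slides along the rig's +y towards the bracket.
- carriage (a joint): Position of the carriage along its rail, m: 0 is the end far from the bracket, growing towards the plunger (rig's +y), range 0 to 0.15; starts at 0 to 0.04. It slides freely (about 1 N of friction) and stays where it is left. At 0 the fin's free stretch is centred at rig y = -72.5 mm. It is a black plate 56 x 96, top 40 above the bench, with fin and handle on it.
- fin_top (a point): Middle of the free stretch of the carriage's aluminium fin, on its top edge, 70 above the bench; axes as the rig's. The fin is upright, 5 thick (x), 30 high (its foot on the black plate), and its free stretch runs 27.5 either way along y; the orange handle begins at its -y end, and its +y end is open and passes under the stop, so the clip may sit anywhere on the stretch; near the handle is best.
- handle_top (a point): Centre of the top face of the carriage's orange handle (carriage_c2), an upright block 14 (x) by 30 (y), its top 98 above the bench and its foot at 40; axes as the rig's. It lies 42.5 to the -y side of fin_top. Its rear (-y) part can be pinched across x clear of the clip.
- plunger (a joint): How far the brass plunger is pushed in, m: 0 free, 0.012 when the clip meets the hard stop. Sprung: 2.5 N to start, 5.5 N at the stop.
- plunger_tip (a point): Tip of the brass plunger, 9 in diameter, pointing to the rig's -y, axis 82 above the bench (12 above the fin's top edge), sticking 12 out of the stop when free. Moves with the plunger.
- stop: The hard stop: a dark steel barrel 22 in diameter with a red rim, along y from the bracket, its face round the plunger at rig y = 55. Origin: the rig's origin, axes as the rig's.
- stop_face (a point): Centre of the stop's face (the side towards the carriage), 82 above the bench.
- stand: The clip's fixed stand: a black foot 70 x 60 x 8 with an upright metal fin 5 thick (x), 40 long (y), its top edge 36 above the bench. Origin: centre of the underside. At the start the clip sits on this fin, its origin at the fin's top edge.
- clip: Yellow and black spring clip, 24 wide along its y, about 80 high, 90 g, jaws down, tails up (z up). Origin: mid-plane of a gripped 5 mm fin, on the underside of the bridge, which rests on the fin's top edge when the clip is fully on. Jaws reach 25 below it. The bridge is 20 high, x -16 to 12; its flat y ends, 12 from the origin, meet plunger and stop. Either way round will do on the carriage.
- clip_tails (a point): Point 43 above the clip's origin, between its tails: pinch here across x. Yellow tail: fixed, upright, outer face at x = -16, top at z = 54 from the origin. Black tail: leans out to x = 31 at its top (z = 52), comes upright with its outer face at x = 16 when squeezed. Open the fingers to 65 or more, TCP at x = 0 to 7; 15 N or more (30 advised) squeezes the tails to 32 overall and opens the jaw.
- clip_jaw (a joint): Opening of the black jaw (hinge at clip x = 8, z = 10), rad: 0 gripping a 5 mm fin, -0.2 shut on nothing, 0.38 fully squeezed; the gap then runs from the yellow jaw at x = -2.5 to x = 6 at its top and x = 12 at the tips, so lower it with the fin at clip x = 1 to 2. Released, it grips with about 10 N; pushed along the fin by about 10 N it slides, at most back to the handle.
- jar: Small amber jar with blue lid, 48 across, 45 high, loose; bystander. Origin: centre of the underside.
- tape: Roll of amber tape, 76 across, 20 high, lying flat, loose; bystander. Origin: centre of the underside.
- tweezers: Black tweezers, 120 long, 4 high, lying between robot and rig; bystander. Origin: centre of the underside.
- foot0: Levelling foot, rubber and steel disc 32 across with an upright stud, 38 high, beyond the rig; bystander. Origin: centre of the underside.
- foot1: Second levelling foot, the same; bystander.
- driver: Screwdriver with red handle, 170 long, beyond the rig; bystander. Origin: under its middle.
There are look-alikes about, which are no part of the job. What is meant by the clip is not blue, turquoise or white, and is the larger of those in its own colour.

How it is judged:
On the way:
1. the clip sits fully on the carriage's fin, let go of, the plunger still free (x of clip in the frame of fin_top between -0.004 and 0.004 m and y of clip in the frame of fin_top between -0.022 and 0.022 m and z of clip in the frame of fin_top between -0.004 and 0.006 m and angle between clip's own z axis and vertical below 0.15 rad and angle between the x axis of clip and the x axis of rig, either way round below 0.2 rad and value of joint clip_jaw between -0.1 and 0.12 rad and contact force between the fingers and clip below 0.1 N and value of joint plunger below 0.004 m and linear speed of clip below 0.05 m/s), for 0.2 s.
At the end, for the whole second after the job is handed in: Clip fully on the fin (seated to 6 mm, centred to 4 mm, upright to 0.15 rad, square to 0.2 rad, jaw closed), plunger in over 10.5 mm, clip pressing the hard stop with 1.5 to 40 N, fingers holding or pushing the handle (over 1 N) and not touching the clip, carriage still (x of clip in the frame of fin_top between -0.004 and 0.004 m and y of clip in the frame of fin_top between -0.022 and 0.022 m and z of clip in the frame of fin_top between -0.004 and 0.006 m and angle between clip's own z axis and vertical below 0.15 rad and angle between the x axis of clip and the x axis of rig, either way round below 0.2 rad and value of joint clip_jaw between -0.1 and 0.12 rad and value of joint plunger above 0.0105 m and contact force between clip and stop between 1.5 and 40 N and contact force between the fingers and carriage_c2 above 1 N and contact force between the fingers and clip below 0.5 N and velocity of joint carriage between -0.01 and 0.01 m/s); the arm keeps its last pose, push and grip.
It fails at once if a bystander was pushed more than 30 mm (distance of any of jar, tape, tweezers, foot0, foot1, driver from where it was at the start of the episode above 0.03 m).
It fails at once if the clip was rammed against the stop (over 60 N) (contact force between clip and stop above 60 N).
It also fails if it takes over 62 s, if anything falls off the work surface, if the arm or the gripper's body presses on something with over 40 N, if the wrist force passes 120 N, or if a joint passes its speed limit or range.

## Working session

There is one attempt and no reset: what is moved stays moved. The work goes in short steps, each a Python script; the robot and the scene stay as the last script left them, time stands still between calls to the robot, and variables do not carry over. Pictures are saved under pics/ and viewed, at most 10 in all, crops included, and the job is handed in when it is done.

```bash
mkdir -p pics; ls; python3 - <<'E'
from plant import *
import cv2,numpy as np
for n in("scene","top"):
    im,d=get_image(n); cv2.imwrite(f"pics/{n}0.png",cv2.resize(im[:,:,::-1],(800,600),interpolation=cv2.INTER_CUBIC)); np.savez(f"{n}0.npz",im=im,d=d,**get_calibration(n))
    print(n,get_calibration(n))
print(observe())
E
```

```text
pics
scene {'intrinsics': array([[512.0985017 ,   0.        , 281.78883238],
       [  0.        , 512.0985017 , 209.85082434],
       [  0.        ,   0.        ,   1.        ]]), 'world_from_camera': array([[ 0.22188287,  0.62898289, -0.74508289,  1.39401376],
       [ 0.97481483, -0.16068414,  0.15465009, -0.05745411],
       [-0.02245075, -0.76063206, -0.64879491,  0.78969106],
       [ 0.        ,  0.        ,  0.        ,  1.        ]])}
top {'intrinsics': array([[409.08572559,   0.        , 271.01305455],
       [  0.        , 409.08572559, 214.48358325],
       [  0.        ,   0.        ,   1.        ]]), 'world_from_camera': array([[ 0.01116984, -0.98703781,  0.16009871,  0.40302861],
       [-0.99974818, -0.00790727,  0.02100117,  0.10967366],
       [-0.01946301, -0.16029297, -0.98687758,  1.00083771],
       [ 0.        ,  0.        ,  0.        ,  1.        ]])}
{'time_s': 0.1, 'q': array([-1.35209363e+00,  2.21175335e-01,  1.52750608e+00, -5.03522508e-06,
        1.39472353e+00, -1.26110422e-01]), 'joint_velocities': array([ 0.00048166, -0.00317977, -0.00243926,  0.00174822,  0.00069841,
        0.00201341]), 'joint_torque': array([ 4.17188821e-04, -4.98245502e+01, -3.90546334e+01, -1.35429550e-04,
        5.69429918e-03,  1.49291856e-05]), 'eef_pos': array([ 0.21113707, -0.58769953,  0.24898627]), 'tcp_rot': array([-3.13979413e+00, -2.23027703e-04,  3.44813802e-01]), 'ft_force': array([-0.39063273,  0.9150483 ,  0.52262952]), 'torque': array([-0.02513102,  0.04264549, -0.00534236]), 'grasp_force': 0.0, 'opening': 0.08538146670597986}
```

View pics/scene0.png

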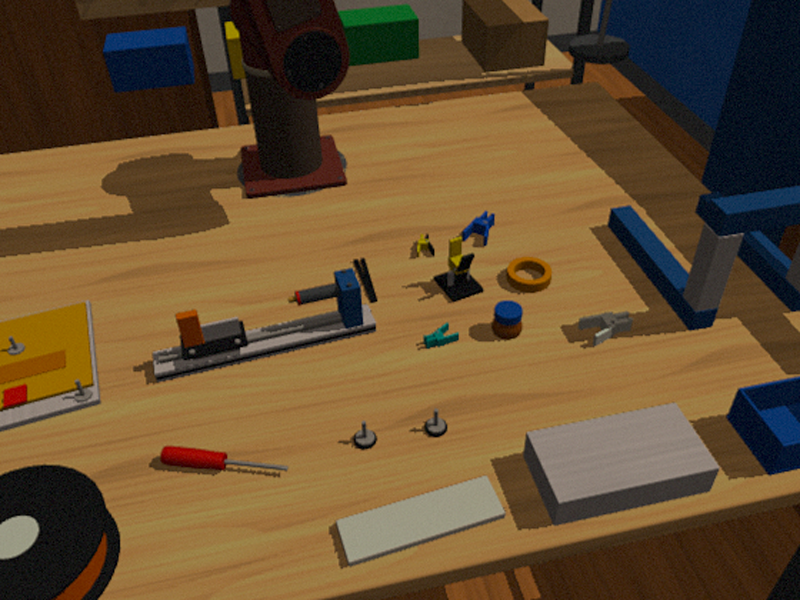

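View pics/top0.png

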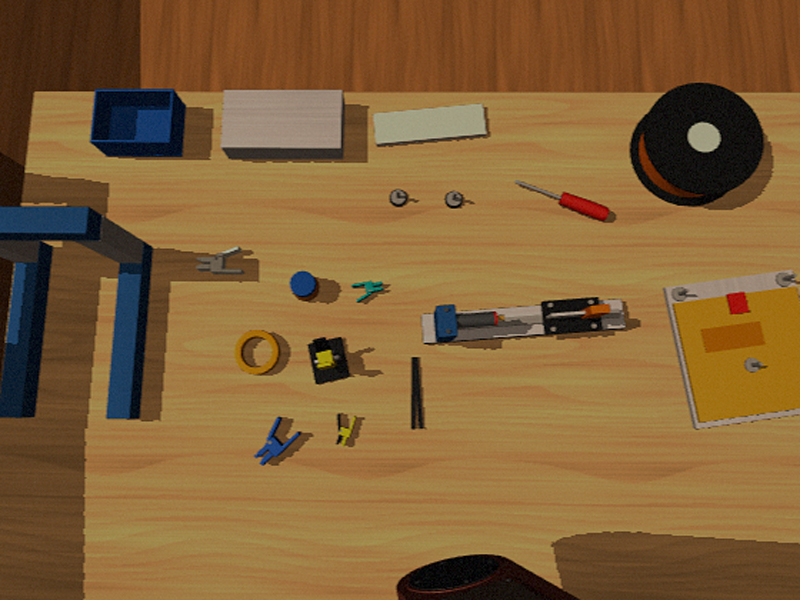

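Scene view: the clip stands on its black stand at (457,265), with the small yellow decoy at (424,245). The rig has its handle at (189,328) and its bracket at (347,297). Top view: clip (323,357), handle (597,311), bracket (445,322). Next I'll measure from both depth clouds.

```bash
cat > h.py <<'E'
import numpy as np,cv2
def cloud(d,K,T):
    v,u=np.mgrid[:d.shape[0],:d.shape[1]]
    P=np.stack([(u-K[0,2])/K[0,0]*d,(v-K[1,2])/K[1,1]*d,d],-1)
    W=P@T[:3,:3].T+T[:3,3]; W[d<=0]=np.nan; return W
def load(f):
    z=np.load(f); return z['im'],cloud(z['d'],z['intrinsics'],z['world_from_camera'])
def masks(im):
    h=cv2.cvtColor(im,cv2.COLOR_RGB2HSV).astype(int); H,S,V=h[...,0],h[...,1],h[...,2]
    return dict(orange=(H>=5)&(H<14)&(S>190)&(V>90),yellow=(H>=24)&(H<36)&(S>150)&(V>60),blue=(H>100)&(H<120)&(S>120),black=(V<45),red=((H<4)|(H>174))&(S>150))
E
python3 - <<'E'
from h import *
np.set_printoptions(precision=4,suppress=True)
for n in("top","scene"):
    im,W=load(n+"0.npz"); m=masks(im); x,y,z=W[...,0],W[...,1],W[...,2]
    # local boxes from pixel hints
    def at(u,v): u,v=int(u*.7),int(v*.7); return np.nanmedian(W[v-1:v+2,u-1:u+2].reshape(-1,3),0)
    pts=dict(top=dict(clip=(323,357),handle=(597,311),bracket=(445,318)),scene=dict(clip=(455,245),handle=(188,320),bracket=(347,275)))[n]
    for k,(u,v) in pts.items(): print(n,k,at(u,v))
    def st(name,mm):
        Q=W[mm]; print(n,name,len(Q),'med',np.median(Q,0),'p2',np.percentile(Q,2,0),'p98',np.percentile(Q,98,0))
    c=at(*pts['handle']); near=lambda c,r:(np.hypot(x-c[0],y-c[1])<r)
    st('handletop',near(c,.04)&m['orange']&(z>.088)&(z<.11))
    b=at(*pts['bracket']); st('brackettop',near(b,.05)&(z>.09)&(z<.11))
    k=at(*pts['clip']); st('yel',near(k,.05)&m['yellow']&(z>.05)); st('clipall',near(k,.04)&(z>.045))
    st('foot',near(k,.06)&(z>.004)&(z<.013)&m['black'])
    q=W[near(k,.06)&(z>.005)&(z<.012)&m['black']][:,:2]; print('rect',cv2.minAreaRect((q*1000).astype(np.float32)))
    q=W[near(b,.06)&(z>.09)&(z<.11)][:,:2]; print('brect',cv2.minAreaRect((q*1000).astype(np.float32)))
E
```

```text
top clip [0.4747 0.2331 0.0541]
top handle [ 0.5467 -0.1951  0.0981]
top bracket [0.533  0.0398 0.0989]
top handletop 40 med [ 0.5486 -0.1994  0.0961] p2 [ 0.5422 -0.2152  0.0896] p98 [ 0.5561 -0.1877  0.1001]
top brackettop 372 med [0.5295 0.0329 0.0977] p2 [ 0.5045 -0.0057  0.0903] p98 [0.5514 0.0507 0.1019]
top yel 105 med [0.4703 0.2287 0.0558] p2 [0.4565 0.2174 0.0521] p98 [0.484  0.2422 0.0912]
top clipall 230 med [0.4791 0.2304 0.0591] p2 [0.4549 0.2158 0.0488] p98 [0.4999 0.2436 0.0908]
top foot 413 med [0.4612 0.2214 0.0071] p2 [0.4371 0.198  0.0043] p98 [0.507  0.2617 0.0107]
rect ((471.36669921875, 229.79270935058594), (68.79270935058594, 57.70092010498047), 13.54310417175293)
brect ((529.8552856445312, 15.553802490234375), (49.737037658691406, 69.92845916748047), 2.9227044582366943)
scene clip [0.4608 0.2251 0.078 ]
scene handle [ 0.5558 -0.2024  0.0876]
scene bracket [0.5189 0.0369 0.098 ]
scene handletop 44 med [ 0.5538 -0.2006  0.0961] p2 [ 0.5468 -0.2167  0.0907] p98 [ 0.5575 -0.1883  0.0988]
scene brackettop 277 med [0.5331 0.0324 0.0974] p2 [ 0.5063 -0.0054  0.0904] p98 [0.5551 0.0502 0.1013]
scene yel 89 med [0.4632 0.2256 0.0601] p2 [0.4563 0.217  0.0517] p98 [0.4977 0.2369 0.0899]
scene clipall 250 med [0.4644 0.2265 0.0645] p2 [0.4557 0.2158 0.0472] p98 [0.4998 0.2426 0.0892]
scene foot 288 med [0.4867 0.2238 0.0071] p2 [0.4488 0.198  0.0044] p98 [0.5094 0.2603 0.0115]
rect ((475.441162109375, 229.05906677246094), (67.44502258300781, 59.60406494140625), 10.967364311218262)
brect ((530.3523559570312, 15.352642059326172), (52.11474609375, 71.45011901855469), 1.7072430849075317)
```

Measured: the stand foot is at about (0.473, 0.2295) with yaw about 12°, and the black tail is towards +x. The rig yaw is about 5°, the handle is at (0.551, -0.200, 0.097), and the carriage is at about 16 mm. The heights agree with the text. Next, the wrist looks.

```bash
python3 - <<'E'
from plant import *
import cv2,numpy as np
np.set_printoptions(precision=4,suppress=True)
d=np.pi/180
for s in(90,-90):
    for p,y in(([.477,.230,.30],12),([.546,-.165,.3],5)): print(s,inverse_kinematics(p,[np.pi,0,(y+s)*d]))
def snap(n):
    hold(.3); c=get_calibration("wrist"); im,dd=get_image("wrist"); np.savez(n+".npz",im=im,d=dd,**c)
    cv2.imwrite(f"pics/{n}.png",cv2.resize(im[:,:,::-1],(800,600),interpolation=cv2.INTER_CUBIC)); print(n,c['world_from_camera'],observe()['eef_pos'],observe()['time_s'])
s=-90 if inverse_kinematics([.477,.230,.30],[np.pi,0,-78*d]) is not None else 90
movep([.546,-.165,.30],[np.pi,0,(5+s)*d]); snap("w_rig")
movep([.477,.230,.26],[np.pi,0,(12+s)*d]); snap("w_clip")
print(s,observe()['q'])
E
```

```text
90 [ 0.3003 -0.0388  1.7103 -0.      1.4701  0.0909]
90 [-0.4317  0.0613  1.6094  0.      1.471  -0.519 ]
-90 None
-90 [-0.4317  0.0613  1.6094 -0.      1.471   2.6226]
w_rig [[ 0.9962  0.0827  0.0266  0.5398]
 [ 0.0868 -0.9487 -0.304  -0.0874]
 [ 0.0001  0.3052 -0.9523  0.4249]
 [ 0.      0.      0.      1.    ]] [ 0.5459 -0.1654  0.2999] 2.4083
w_clip [[ 0.9783  0.1973  0.0636  0.4619]
 [ 0.2073 -0.9316 -0.2986  0.3061]
 [ 0.0003  0.3053 -0.9523  0.385 ]
 [ 0.      0.      0.      1.    ]] [0.4773 0.2295 0.26  ] 4.25
90 [ 0.2993 -0.0154  1.7621 -0.0001  1.3949  0.0908]
```

View pics/w_rig.png

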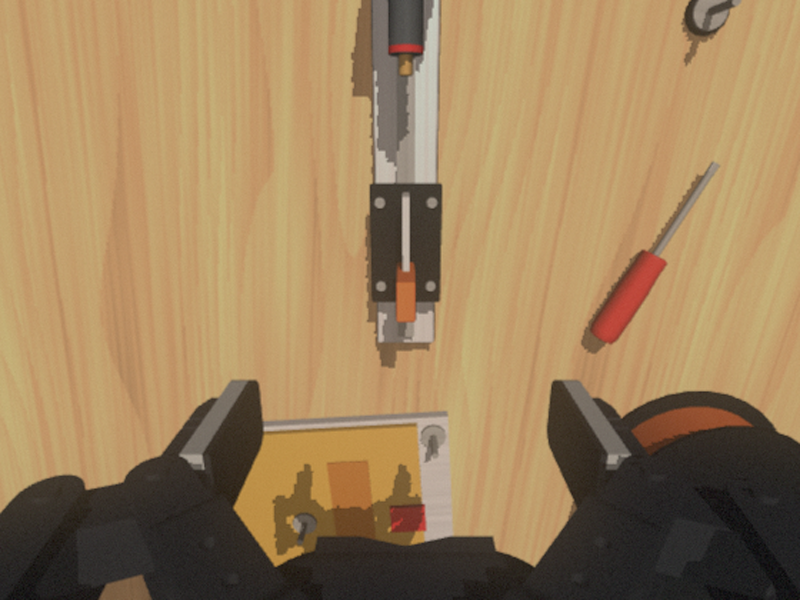

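View pics/w_clip.png

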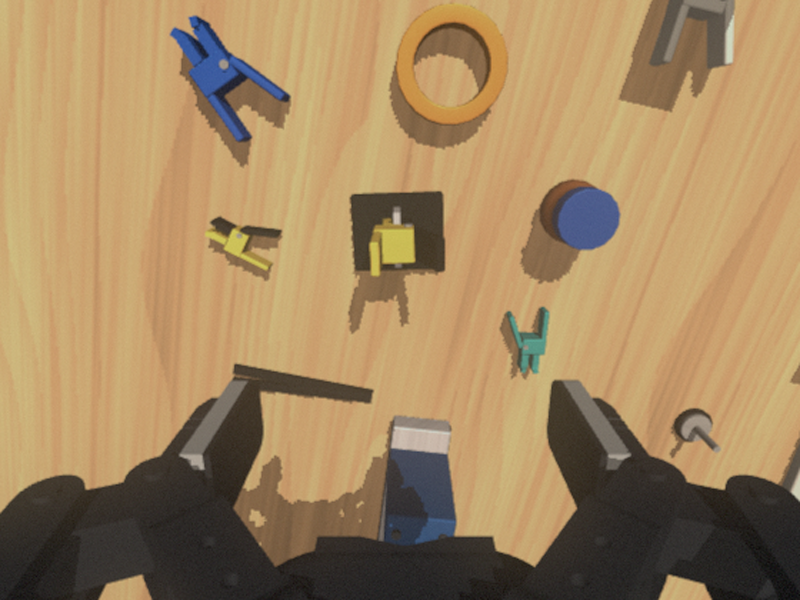

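```bash
python3 - <<'E'
from h import *
np.set_printoptions(precision=4,suppress=True)
im,W=load("w_rig.npz");m=masks(im);x,y,z=W[...,0],W[...,1],W[...,2]
def R(n,mm):
    q=W[mm]; 
    if len(q)<5: print(n,len(q));return
    print(n,len(q),np.median(q,0),cv2.minAreaRect((q[:,:2]*1000).astype(np.float32)))
R('handle',m['orange']&(z>.093)&(z<.103)&(abs(x-.55)<.03)&(abs(y+.2)<.03))
f=(z>.065)&(z<.075)&(abs(x-.548)<.02)&(y>-.18)&(y<-.12); R('fin',f)
q=W[f]; 
if len(q)>9: print(np.polyfit(q[:,1],q[:,0],1), np.percentile(q[:,1],[1,99]))
R('plate',(z>.035)&(z<.044)&(abs(x-.55)<.06)&(abs(y+.165)<.08))
R('bracket',(z>.094)&(z<.104)&(abs(x-.53)<.05)&(y>0)&(y<.09))
im,W=load("w_clip.npz");m=masks(im);x,y,z=W[...,0],W[...,1],W[...,2]
n=(np.hypot(x-.477,y-.23)<.06)
R('foot',n&(z>.004)&(z<.012)&m['black'])
for a in(.052,.06,.07,.08,.085): R('cl>%g'%a,n&(z>a)&(z<a+.008)); 
R('yeltop',n&(z>.082)&m['yellow']); R('alltop',n&(z>.082))
R('bridge',n&m['yellow']&(z>.045)&(z<.062))
R('fintop',n&(z>.03)&(z<.04))
E
```

```text
handle 0
fin 231 [ 0.5467 -0.1549  0.0712] ((546.7333984375, -155.59889221191406), (4.220485687255859, 47.41057586669922), 4.989033222198486)
[-0.087   0.5332] [-0.1791 -0.1322]
plate 3363 [ 0.5455 -0.1674  0.0411] ((548.3804931640625, -173.8096466064453), (55.923255920410156, 95.03968811035156), 5.014622211456299)
bracket 0
foot 0
cl>0.052 668 [0.4745 0.2331 0.057 ] ((473.9841613769531, 232.0294647216797), (34.535396575927734, 23.90036392211914), 13.676478385925293)
cl>0.06 112 [0.4884 0.2375 0.064 ] ((475.8511962890625, 232.393310546875), (37.2697868347168, 21.86712646484375), 13.575608253479004)
cl>0.07 119 [0.4923 0.2383 0.074 ] ((477.2576599121094, 233.0537567138672), (41.11835861206055, 21.431617736816406), 13.455790519714355)
cl>0.08 220 [0.498  0.2381 0.0839] ((479.88006591796875, 233.57073974609375), (45.2161979675293, 21.819181442260742), 13.729259490966797)
cl>0.085 202 [0.4603 0.2303 0.0908] ((478.8134765625, 233.48670959472656), (45.22208786010742, 21.82471466064453), 14.290217399597168)
yeltop 20 [0.4594 0.2301 0.0912] ((459.064208984375, 229.32650756835938), (4.372509002685547, 18.858356475830078), 11.629549980163574)
alltop 32875 [0.4728 0.2401 0.3161] ((476.242431640625, 233.50387573242188), (119.90202331542969, 32.9040412902832), 11.992486953735352)
bridge 31 [0.4778 0.2372 0.0567] ((470.7723388671875, 232.5955047607422), (25.410188674926758, 22.087217330932617), 16.877763748168945)
fintop 85 [0.4693 0.2444 0.0372] ((470.065673828125, 231.63731384277344), (39.04711151123047, 20.449941635131836), 87.51160430908203)
```

The wrist views agree: rig yaw 5.0°, fin line x = 0.5332 - 0.087y, and fin_top at about (0.547, -0.1585). The clip (800x600 pixel (392,245)) has its origin at about (0.4726, 0.2318) with yaw 13.5°, and the heights match within 1 mm. I'll grasp it, keeping the yellow-side finger fixed while squeezing.

```bash
python3 - <<'E'
from plant import *
import cv2,numpy as np
np.set_printoptions(precision=4,suppress=True)
a=np.radians(13.5); c=np.array([np.cos(a),np.sin(a),0]); O=np.array([.4726,.2318,.036]); rot=[np.pi,0,a+np.pi/2]
P=lambda x,z:list(O+c*x+[0,0,z])
def rep(t):
    o=observe(); rel=(o['eef_pos']-O); print(t,round(o['time_s'],2),'clipx',round(rel@c*1e3,1),'z',round(rel[2]*1e3,1),'op',round(o['opening']*1e3,1),'gf',round(o['grasp_force'],1),o['ft_force'])
movep(P(.007,.12),rot)
move_l(P(.007,.042),feed=.1,max_force=8); rep('down')
for w in(.060,.050,.046,.043,.040,.037,.034,.032,.030):
    move_l(P(min(.007,-.016+max(w,.032)/2),.042),feed=.05); gripper_to(w,30); rep(w)
im,_=get_image("wrist"); cv2.imwrite("pics/grasp.png",im[150:420,60:500,::-1])
E
```

```text
down 5.68 clipx 7.7 z 42.7 op 85.4 gf 0.0 [-0.1708  0.0634 -0.3652]
0.06 6.31 clipx 7.0 z 42.0 op 59.7 gf 0.0 [-0.3404 -0.2333 -0.5136]
0.05 6.83 clipx 7.0 z 42.0 op 50.3 gf 0.0 [-0.5295 -1.1076  0.4705]
0.046 7.29 clipx 6.6 z 42.2 op 46.1 gf 9.0 [-2.9162 -1.2414  5.6077]
0.043 7.76 clipx 6.0 z 43.1 op 43.4 gf 11.5 [-2.7512 -1.0519  9.901 ]
0.04 8.22 clipx 5.0 z 43.8 op 40.5 gf 13.2 [-2.9641 -2.3523 14.5659]
0.037 8.69 clipx 2.8 z 43.7 op 37.3 gf 13.8 [-5.424  -1.5242 14.7928]
0.034 9.16 clipx 0.8 z 43.6 op 34.5 gf 14.4 [-7.1452 -1.8871 16.7894]
0.032 9.62 clipx -0.4 z 43.6 op 32.6 gf 14.9 [-7.4416 -1.2488 16.8322]
0.03 10.09 clipx -0.6 z 43.7 op 31.5 gf 28.4 [-8.8601 -3.5874 19.6386]
```

```bash
python3 - <<'E'
from plant import *
import cv2,numpy as np
np.set_printoptions(precision=4,suppress=True)
a=np.radians(13.5); c=np.array([np.cos(a),np.sin(a),0]); O=np.array([.4726,.2318,.036])
P=lambda x,z:list(O+c*x+[0,0,z])
move_l(P(-.0025,.046),feed=.03); print(observe()['ft_force'])
move_l(P(-.0025,.075),feed=.05); print(observe()['ft_force'],observe()['opening'])
move_l(P(-.0025,.21),feed=.15); 
r=np.radians(5); ux=np.array([np.cos(r),np.sin(r),0]); uy=np.array([-np.sin(r),np.cos(r),0]); F=np.array([.547,-.1585,.07])
movep(list(F+uy*-.011-ux*.0015+[0,0,.12]),[np.pi,0,r+np.pi/2]); hold(.3)
o=observe(); print(o)
for n in("wrist","scene","top"):
    k=get_calibration(n); im,d=get_image(n); np.savez(n+"1.npz",im=im,d=d,**k)
    if n=="wrist": cv2.imwrite("pics/w1.png",cv2.resize(im[60:330,100:460,::-1],(800,600),interpolation=cv2.INTER_CUBIC))
E
```

```text
[ 0.2718 -0.4848 -0.4262]
[-0.3401 -0.3701 -1.1952] 0.031190088276652962
{'time_s': 14.0583, 'q': array([-0.4373,  0.1447,  1.7282,  0.    ,  1.2684, -0.5259]), 'joint_velocities': array([-0.0061,  0.0018, -0.0001, -0.0002, -0.0001, -0.0015]), 'joint_torque': array([  0.0307, -44.9083, -37.7776,   0.0027,   0.0002,   0.0014]), 'eef_pos': array([ 0.5467, -0.1688,  0.1902]), 'tcp_rot': array([3.1413, 0.0001, 1.6594]), 'ft_force': array([-0.4494,  0.4563, -1.543 ]), 'torque': array([0.038 , 0.0437, 0.0172]), 'grasp_force': 29.90153968334198, 'opening': 0.03086625177403656}
```

View pics/w1.png

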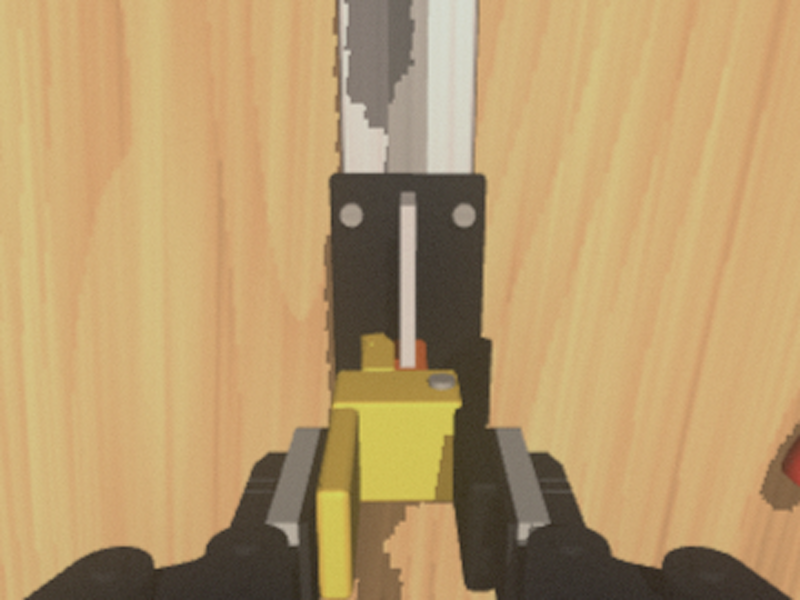

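```bash
python3 - <<'E'
from h import *
np.set_printoptions(precision=4,suppress=True)
r=np.radians(5); ux=np.array([np.cos(r),np.sin(r),0]); uy=np.array([-np.sin(r),np.cos(r),0]); F=np.array([.547,-.1585,.07])
for n in("wrist1","scene1","top1"):
    im,W=load(n+".npz"); m=masks(im); L=np.stack([(W-F)@ux,(W-F)@uy,W[...,2]-.07],-1)*1000
    near=(abs(L[...,0])<45)&(abs(L[...,1]+11)<40)
    q=L[near&m['yellow']&(L[...,2]>45)]; print(n,'yel',len(q),np.percentile(q,[3,50,97],0) if len(q) else '')
    for lo in(50,58,66,74,80):
        s=L[near&(L[...,2]>lo)&(L[...,2]<lo+6)]
        if len(s)>5: print(lo,len(s),'x',np.percentile(s[:,0],[3,97]),'y',np.percentile(s[:,1],[3,97]))
    f=L[(abs(L[...,0])<12)&(abs(L[...,1])<28)&(abs(L[...,2])<4)]
    if len(f)>5: print('fin',len(f),np.percentile(f,[3,50,97],0))
E
```

```text
wrist1 yel 461 [[-14.8255 -20.717   95.9585]
 [ -5.7351 -12.202   97.6736]
 [  6.2803   1.5494 132.2599]]
50 36 x [-12.1747  18.6016] y [-5.5937  1.6917]
58 217 x [-10.152   21.1315] y [-19.5387   1.8065]
66 162 x [-10.1164  17.9764] y [-8.9258  1.7935]
74 142 x [-13.2055  14.3937] y [-3.7589  1.934 ]
80 219 x [-15.8484  11.6951] y [-0.292   2.9423]
fin 506 [[ -2.6405 -26.0852  -0.2219]
 [ -0.4393   0.717    1.1582]
 [  1.8244  25.7139   2.4587]]
scene1 yel 10 [[-12.351   -1.2893  64.1384]
 [  1.664   -0.7027  95.2319]
 [ 11.9561   0.025   97.5605]]
50 9 x [-7.1108 19.6838] y [-23.0235  -0.3445]
58 32 x [-6.207  19.7319] y [-20.8685  -0.2729]
66 30 x [ 7.8643 16.669 ] y [-20.9525  -1.8796]
74 34 x [ 6.795  14.7606] y [-21.2587  -0.8863]
80 23 x [ 1.7153 13.4216] y [-23.5042   0.0751]
fin 64 [[ -3.6854 -26.9826  -3.8634]
 [ -0.7583  -2.2986  -1.2409]
 [  2.9465  23.4523   1.3728]]
top1 yel 99 [[-14.5618 -21.3782  89.994 ]
 [ -2.1251  -6.7014  95.0944]
 [  6.8971  -0.3509 130.3554]]
50 8 x [-13.7133  19.9883] y [-12.172   -0.5034]
58 12 x [-12.573   17.7178] y [-3.6738  0.0362]
74 10 x [-17.5513  11.3201] y [-4.2843 -0.4399]
80 15 x [-18.3091   7.0682] y [-7.4557  0.3737]
fin 42 [[ -3.8354 -13.6303  -3.3962]
 [ -1.342    5.3803  -0.7439]
 [  0.9193  24.1617   2.4151]]
```

The wrist view shows the clip held square with its jaws open: yellow jaw inner edge at about (394,345), fin at x ≈ 407, and the clip just in front of the handle. I'll check the lateral offset of the jaw from the fin.

```bash
python3 - <<'E'
from h import *
np.set_printoptions(precision=1,suppress=True)
r=np.radians(5); ux=np.array([np.cos(r),np.sin(r),0]); uy=np.array([-np.sin(r),np.cos(r),0]); F=np.array([.547,-.1585,.07])
im,W=load("wrist1.npz"); L=np.stack([(W-F)@ux,(W-F)@uy,W[...,2]-.07],-1)*1000
for cy in(340,350,358,385,440):
    v=int(60+cy/2.2222)
    print(cy); 
    for u in range(246,326,3): print(u,L[v,u],im[v,u],end=' | ' if u%2 else '\n')
E
```

```text
340
246 [-35.8 -43.4 -68.3] [209 165 115]
249 [-32.9 -43.4 -68.2] [127 100  69] | 252 [-26.4 -29.5 -29.2] [74 64 51]
255 [-23.9 -29.8 -30. ] [73 63 48] | 258 [-21.4 -29.4 -29.1] [72 63 47]
261 [-18.9 -29.9 -30.5] [72 63 49] | 264 [-11.3   1.4  57.7] [153 126  63]
267 [-9.6  1.5 57.9] [172 143  70] | 270 [-7.9  1.2 56.9] [168 138  68]
273 [-6.2  1.3 57.3] [164 133  62] | 276 [ -6.2 -28.8 -27.2] [114  92  51]
279 [ -3.7 -28.3 -26. ] [114  91  75] | 282 [ -1.2 -18.9   0.5] [210 193 179]
285 [  1.1 -18.6   1.4] [208 192 178] | 288 [  3.8 -28.3 -25.9] [149  85  53]
291 [  6.3 -29.3 -28.8] [78 62 45] | 294 [  8.8 -29.3 -29. ] [70 62 49]
297 [ 11.3 -29.2 -28.5] [61 53 41] | 300 [ 13.9 -29.5 -29.3] [64 55 43]
303 [ 16.4 -29.4 -29.1] [71 64 51] | 306 [ 18.8 -29.  -27.9] [69 61 47]
309 [ 21.3 -28.8 -27.6] [67 57 43] | 312 [16.2  1.5 57.9] [67 60 47]
315 [17.9  1.5 57.7] [67 59 42] | 318 [19.6  1.6 58.1] [70 60 47]
321 [21.3  1.6 57.9] [161 132  93] | 324 [ 39.  -43.3 -68.4] [209 172 120]
350
246 [-36.1 -48.  -69.6] [201 157 109]
249 [-33.3 -48.2 -70.1] [131 103  73] | 252 [-26.6 -33.4 -30. ] [
[... 3146 characters left out ...]
209 195  87] | 270 [-6.6 -7.3 96.7] [208 194  86]
273 [-5.2 -6.7 97.9] [211 197  89] | 276 [-3.7 -6.6 98. ] [210 195  86]
279 [-2.3 -6.9 97.6] [209 195  87] | 282 [-0.9 -6.8 97.7] [210 194  86]
285 [ 0.5 -7.1 97.1] [208 194  86] | 288 [ 1.9 -6.6 98.1] [210 195  86]
291 [ 3.3 -7.  97.2] [212 196  89] | 294 [ 4.8 -7.2 97. ] [211 197  88]
297 [ 6.2 -7.1 97. ] [208 193  86] | 300 [ 7.6 -7.1 97.1] [146 119  57]
303 [ 8.9 -6.6 98.1] [127 104  53] | 306 [  9.6  -1.1 108.8] [66 60 38]
309 [ 10.6   0.4 111.9] [65 58 39] | 312 [ 11.8   0.9 112.8] [67 60 42]
315 [ 13.1   0.6 112.2] [68 61 43] | 318 [ 14.4   0.6 112.2] [68 59 42]
321 [ 15.5   1.2 113.4] [69 61 44] | 324 [ 16.9   0.6 112.2] [102  94  83]
```

The fin sits at clip x ≈ 0.3, so I'll shift 1.2 mm, lower until it contacts, re-centre, and release in steps.

```bash
python3 - <<'E'
from plant import *
import cv2,numpy as np
np.set_printoptions(precision=2,suppress=True)
r=np.radians(5); ux=np.array([np.cos(r),np.sin(r),0]); uy=np.array([-np.sin(r),np.cos(r),0]); F=np.array([.547,-.1585,.07])
P=lambda x,z:list(F+ux*x-uy*.0105+[0,0,z])
def rep(t):
    o=observe(); e=(o['eef_pos']-F)*1e3; print(t,round(o['time_s'],2),np.array([e@ux,e@uy,e[2]]),round(o['opening']*1e3,1),round(o['grasp_force'],1),o['ft_force'])
move_l(P(-.0025,.12),feed=.05,rotation=[np.pi,0,r+np.pi/2]); rep('shift')
h=move_l(P(-.0025,.075),feed=.05,max_force=8); rep(('a',h))
if not h: h=move_l(P(-.0025,.041),feed=.03,max_force=8); rep(('b',h))
E
```

```text
shift 14.46 [ -2.58 -10.5  119.99] 31.5 29.9 [-0.76 -0.39 -1.19]
('a', False) 15.51 [ -2.19 -10.66  75.44] 31.3 29.9 [ 0.4  -0.64 -2.07]
('b', True) 16.47 [ -2.85 -10.51  43.84] 31.5 30.0 [-0.35 -0.5   5.89]
```

Contact came at 43.8 mm, where the bridge should seat. Releasing.

```bash
python3 - <<'E'
from plant import *
import cv2,numpy as np
np.set_printoptions(precision=2,suppress=True)
r=np.radians(5); ux=np.array([np.cos(r),np.sin(r),0]); uy=np.array([-np.sin(r),np.cos(r),0]); F=np.array([.547,-.1585,.07])
P=lambda x,z:list(F+ux*x-uy*.0105+[0,0,z])
def rep(t):
    o=observe(); e=(o['eef_pos']-F)*1e3; print(t,round(o['time_s'],2),np.array([e@ux,e@uy,e[2]]),round(o['opening']*1e3,1),round(o['grasp_force'],1),o['ft_force'])
x0=-.0010
move_l(P(x0,.0432),feed=.03); rep('centre')
for w in(.034,.037,.040,.043,.046,.050,.056):
    gripper_to(w,30); move_l(P(x0+min(.007,-.016+w/2),.0432-(min(w,.046)-.032)*.12),feed=.05); rep(w)
gripper_to(.085); rep('open'); 
move_l(P(x0+.005,.13),feed=.15); hold(.2); rep('up')
for n in("wrist","scene"):
    k=get_calibration(n); im,d=get_image(n); np.savez(n+"2.npz",im=im,d=d,**k)
im=np.load("wrist2.npz")['im']; im2=np.load("scene2.npz")['im']
A=cv2.resize(im[100:360,130:430,::-1],(400,347)); B=cv2.resize(im2[190:280,80:280,::-1],(400,180),interpolation=cv2.INTER_CUBIC)
cv2.imwrite("pics/rel.png",np.vstack([A,B]))
from h import *
im,W=load("wrist2.npz"); m=masks(im); L=np.stack([(W-F)@ux,(W-F)@uy,W[...,2]-.07],-1)*1000
n=(abs(L[...,0])<45)&(abs(L[...,1]+11)<30)
for lo,hi in((-2,8),(8,16),(18,25),(30,38),(44,56)):
    s=L[n&(L[...,2]>lo)&(L[...,2]<hi)]; 
    if len(s)>5: print(lo,len(s),np.percentile(s,[2,50,98],0).ravel(), cv2.minAreaRect(s[:,:2].astype(np.float32)))
f=L[(abs(L[...,0])<12)&(L[...,1]>8)&(L[...,1]<30)&(abs(L[...,2])<4)]; print('fin',np.percentile(f,[2,50,98],0))
E
```

```text
centre 16.72 [ -0.52 -10.87  43.84] 31.5 30.4 [-0.21  0.19  4.27]
0.034 17.18 [ -0.41 -10.65  43.31] 34.2 10.3 [-3.38 -0.41  6.52]
0.037 17.65 [  1.15 -10.42  42.46] 36.8 7.9 [-2.88 -0.41  4.24]
0.04 18.12 [  2.86 -10.36  41.96] 40.3 6.6 [-2.02 -0.2  -1.17]
0.043 18.58 [  4.49 -10.45  41.86] 42.9 6.3 [-2.89 -0.01 -0.96]
0.046 19.05 [  6.01 -10.54  41.62] 46.2 5.8 [-2.42 -1.02  0.08]
0.05 19.52 [  6.2  -10.56  41.67] 49.7 0.0 [ 0.01  0.3  -0.14]
0.056 20.0 [  5.97 -10.48  41.49] 55.8 0.0 [ 0.6   0.14 -0.3 ]
open 20.4 [  6.01 -10.5   41.52] 85.1 0.0 [-0.04 -0.15 -0.07]
up 21.34 [  3.3  -10.11 128.48] 84.9 0.0 [ 0.42 -0.39  0.48]
-2 256 [-13.51 -28.96  -0.32  -1.07   5.13   1.46   6.39  18.6    7.64] ((0.13356828689575195, -6.151491165161133), (25.6556396484375, 49.130088806152344), 16.06287384033203)
8 219 [-14.55 -29.59   8.31   0.47   1.07  12.8   14.24   2.94  15.74] ((1.8127021789550781, -13.817422866821289), (32.408607482910156, 33.26823043823242), 4.487218856811523)
18 1281 [-11.75 -28.81  18.54   1.37 -10.03  21.73  15.29   1.33  24.35] ((1.1908187866210938, -14.017768859863281), (31.403345108032227, 34.9739875793457), 89.72200012207031)
30 274 [-14.74 -38.07  30.03  18.36  -8.01  33.38  23.36   0.53  37.82] ((4.83026123046875, -20.143022537231445), (41.70027542114258, 41.60246276855469), 89.74616241455078)
44 740 [-15.92 -20.67  44.53  23.48  -9.04  49.33  29.97   0.43  55.89] ((7.031436920166016, -10.347664833068848), (22.214521408081055, 46.621192932128906), 89.7769775390625)
fin [[-2.62  8.41 -1.45]
 [-0.34 17.93  1.08]
 [ 1.88 26.44  2.42]]
```

View pics/rel.png

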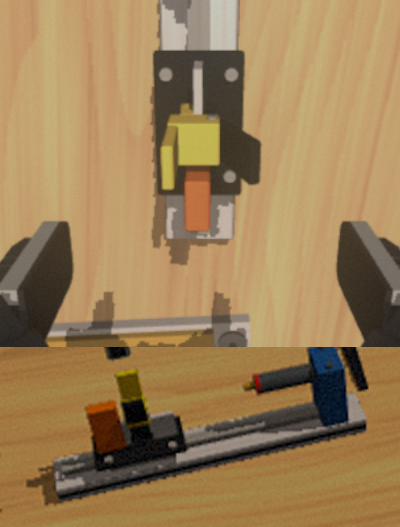

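Released: the clip is seated and square, at x ≈ 0 and y ≈ -10.5 mm on the fin. The crop shows it upright between the handle and the fin's open end. Now I'll pinch the handle at the rear and push.

```bash
python3 - <<'E'
from plant import *
import cv2,numpy as np
np.set_printoptions(precision=2,suppress=True)
r=np.radians(5); ux=np.array([np.cos(r),np.sin(r),0]); uy=np.array([-np.sin(r),np.cos(r),0]); F=np.array([.547,-.1585,.07])
P=lambda y,z:list(F-ux*.0004+uy*y+[0,0,z])
def rep(t):
    o=observe(); e=(o['eef_pos']-F)*1e3; f=o['ft_force']; print(t,round(o['time_s'],2),np.array([e@ux,e@uy,e[2]]),round(o['opening']*1e3,1),round(o['grasp_force'],1),np.array([f@ux,f@uy,f[2]]))
move_l(P(-.049,.128),feed=.1)
h=move_l(P(-.049,.018),feed=.08,max_force=8); rep(('down',h))
assert not h
gripper_to(.008,40); rep('pinch')
move_l(P(.031,.018),feed=.1,max_force=10); hold(.2); rep('push1')
h=move_l(P(.075,.018),feed=.02,max_force=15); rep(('push2',h)); hold(.5); rep('held')
for n in("wrist","scene"):
    k=get_calibration(n); im,d=get_image(n); np.savez(n+"3.npz",im=im,d=d,**k)
a,b=np.load("wrist3.npz")['im'],np.load("scene3.npz")['im']
cv2.imwrite("pics/push.png",np.vstack([cv2.resize(a[60:360,130:430,::-1],(400,400)),cv2.resize(b[170:260,130:280,::-1],(400,200),interpolation=cv2.INTER_CUBIC)]))
E
```

```text
('down', False) 23.51 [  0.06 -49.29  18.72] 84.9 0.0 [ 0.24 -0.01 -0.43]
pinch 24.15 [ -1.19 -49.08  18.13] 13.0 40.2 [-5.97  0.33  4.82]
push1 25.3 [-1.13 31.34 18.16] 13.2 40.4 [-5.59  1.64  5.63]
('push2', True) 27.36 [-1.18 70.97 18.18] 13.1 40.0 [-0.55 -4.33  2.71]
held 27.86 [-1.2  70.88 18.16] 13.1 40.2 [-1.35 -5.93  3.42]
```

View pics/push.png

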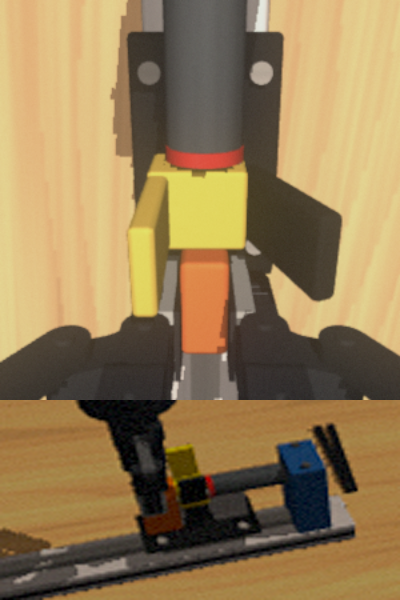

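The clip's front is against the red rim and its rear is at the handle; the tool reads only about 6 N. Before pressing firmer, I'll check the clearance between fingers and clip and the clip-to-face gap.

```bash
python3 - <<'E'
from h import *
np.set_printoptions(precision=1,suppress=True)
r=np.radians(5); ux=np.array([np.cos(r),np.sin(r),0]); uy=np.array([-np.sin(r),np.cos(r),0]); F=np.array([.547,-.1585,.07])
im,W=load("wrist3.npz"); L=np.stack([(W-F)@ux,(W-F)@uy,W[...,2]-.07],-1)*1000
for cx in(205,170,240):
  print('col',cx); u=int(130+cx*.75)
  for cy in range(140,375,8): 
    v=int(60+cy*.75); print(cy,L[v,u],im[v,u],end=' | ' if cy%16 else '\n')
f=L[(abs(L[...,0])<12)&(L[...,1]>60)&(L[...,1]<170)&(abs(L[...,2])<3)]; print(len(f))
E
```

```text
col 205
140 [ -0.4 125.   25.1] [107 100  94] | 148 [ -0.4 122.6  24.1] [105  98  91] | 156 [ -0.4 120.7  25.2] [221  79  64] | 164 [ -0.4 118.5  25. ] [221  83  65] | 172 [ -0.5 115.   20.4] [130 108  51] | 180 [ -0.5 113.1  21.5] [227 216  98] | 188 [ -0.5 110.6  20.8] [226 215  96] | 196 [ -0.5 108.5  21.6] [225 214  95] | 204 [ -0.5 105.8  20.7] [226 214  94] | 212 [ -0.5 103.6  21.3] [227 215  97] | 220 [ -0.4 101.3  21.5] [226 215  97] | 228 [-0.4 98.6 21. ] [225 213  93] | 236 [-0.4 96.3 21.3] [225 213  95] | 244 [-0.4 93.6 20.9] [225 212  94] | 252 [-0.4 91.4 21.6] [184 103  55] | 260 [-0.4 92.2 28.2] [189 104  58] | 268 [-0.4 89.9 28.4] [223 141  75] | 276 [-0.4 87.7 29. ] [223 134  72] | 284 [-0.4 85.5 29.5] [223 135  72] | 292 [-0.4 83.4 30.1] [222 133  72] | 300 [-0.4 80.  28.7] [223 134  73] | 308 [-0.4 77.2 28.3] [222 133  73] | 316 [-0.4 74.7 28.6] [222 131  73] | 324 [-0.4 73.  30. ] [222 131  72] | 332 [-0.4 69.8 29.2] [221 128  70] | 340 [-0.4 68.1 30.5] [223 131  74] | 348 [-0.4 65.  30. ] [220 124  69] | 356 [ -0.7   6.9 -41.3] [112 102  92] | 364 [ -0.7   3.1 -40
[... 1642 characters left out ...]
 [226 214  96] | 228 [ 9.8 98.5 20.6] [224 211  94] | 236 [ 9.8 96.5 21.7] [226 212  96] | 244 [ 9.8 94.1 21.9] [226 211  94] | 252 [ 14.   67.5 -28.2] [78 66 47] | 260 [11.1 82.3  8.5] [141 132 118] | 268 [10.7 82.  13.4] [143 134 121] | 276 [10.5 81.5 17.5] [142 132 120] | 284 [10.  82.1 23.4] [142 133 122] | 292 [ 9.7 82.  27.7] [145 135 122] | 300 [ 9.5 81.7 31.5] [141 132 121] | 308 [ 9.2 81.8 35.6] [139 131 119] | 316 [ 9.  81.1 38.2] [197 185 171] | 324 [ 8.6 82.8 44.3] [72 63 54] | 332 [ 8.4 82.1 46.6] [63 51 45] | 340 [ 8.4 80.6 47.6] [60 44 41] | 348 [ 8.3 79.1 48.7] [57 46 40] | 356 [ 8.5 75.7 47.3] [54 43 36] | 364 [ 8.6 73.2 47.1] [52 43 39] | 372 [ 8.6 71.3 47.8] [53 41 43] | 0
```

The pads end 10 mm short of the clip, and the clip is backed against the handle. It's safe to press on gently.

```bash
python3 - <<'E'
from plant import *
import numpy as np
np.set_printoptions(precision=2,suppress=True)
r=np.radians(5); ux=np.array([np.cos(r),np.sin(r),0]); uy=np.array([-np.sin(r),np.cos(r),0]); F=np.array([.547,-.1585,.07])
def loc():
    e=(observe()['eef_pos']-F); return e@uy
def rep(t):
    o=observe(); f=o['ft_force']; print(t,round(o['time_s'],2),round(loc()*1e3,2),np.array([f@ux,f@uy,f[2]]),round(o['opening']*1e3,1),round(o['grasp_force'],1))
y=loc(); rep('s')
for i in range(8):
    y+=.0005
    h=move_l(list(F-ux*.0011+uy*y+[0,0,.0181]),feed=.005,max_force=12); hold(.3); rep(i)
    if -observe()['ft_force']@uy>17: break
hold(1); rep('end')
E
```

```text
s 27.96 70.89 [-0.62 -5.88  4.62] 13.2 40.2
0 28.66 70.87 [-2.67 -5.45  1.12] 13.4 40.1
1 29.21 71.16 [-1.49 -5.02  2.32] 13.6 40.0
2 29.76 71.51 [-1.76 -7.03  2.23] 13.4 40.0
3 30.31 71.57 [-1.91 -7.82  2.25] 13.8 39.9
4 30.86 71.61 [ -1.84 -10.51   0.9 ] 13.1 39.8
5 31.41 71.62 [ -2.71 -12.42   0.43] 13.7 39.7
6 31.96 71.67 [ -2.5  -13.05  -0.95] 13.6 39.6
7 32.51 71.75 [ -1.29 -15.74  -1.23] 13.3 39.5
end 33.51 71.76 [ -2.8  -14.61  -1.75] 13.1 39.5
```

The TCP stopped advancing at 71.6 mm while the force rose to about 15 N. That puts the clip on the hard stop with about 8 N beyond the spring and friction, and the force is steady.

```bash
python3 -c "
from plant import *
print(job_done())"
```

```text
the job is handed in; nothing more can be done
None
```

The job is handed in, with no verdict returned: the clip is seated on the carriage fin and let go, and the fingers are on the handle holding it against the hard stop with about 8 N (estimated), at about 33.5 s of the 62 s allowed.

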